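Load a tin into the sloping can rack

ROBOT

A 7-joint arm with a two-finger parallel gripper is mounted at the origin on a cart in front of the work surface, level with it; the furniture and walls round the work are solid. World frame = base frame: x ahead of the robot, y to its left, z up, the work surface at z = 0. Lengths are in m, angles in rad, forces in N, time in s.
With the tool pointing down it reaches from about 0.4 to 0.85 m from the base axis. Payload 10.4 kg.
Tool frame: the origin (TCP) lies at the very end of the fingers, on their centre line; the grasp point (between the pads) lies 19 mm behind it (manip.grip_depth is the distance from the TCP to the grasp point, in m); z points along the fingers, x is the direction in which the jaws open and shut, and the axes are right-handed (so a half turn about z gives the same grasp; the last joint's range is limited). The gripper opens to 85 mm and grips with 20 to 120 N. Pads are 22 mm wide; open, the fingers measure 114 mm over their backs; the gripper's body (76 mm by 85 mm) begins 54 mm behind the grasp point. The pads swing forward as they close: fully open they stand 13 mm farther back than shut.
Start: joints at [-0.023, 0.332, -0.065, 1.46, 0.022, 1.35, -0.088], TCP at [0.625, 0, 0.231] pointing down, gripper open.
Joint ranges: [-2.6, 2.6], [-0.5, 2.12], [-1.47, 1.34], [0.16, 2.42], [-1.27, 4.41], [0.06, 2.06], [-2.6, 2.6]. Speed limits (rad/s): [2.22, 2.22, 2.79, 2.79, 3.14, 3.14, 3.14].

INTERFACE

Orientations are given as a unit quaternion [x, y, z, w].
In Python, from workcell import manip, cams gives the robot as it stands. The module is installed in compiled form; this text tells all that it offers.
- The arm moves only by the tool move_arm, never from a script. Its arguments are lists of equal length, an entry for each row: "claw": the opening, from 0 (shut) to 1 (fully open); "dp": the shift along the tool's x, y, z as a fraction of full scale, a list of three; "turn": the turn, a rotation vector about the tool's x, y, z as a fraction of full scale, a list of three. A call has 1 to 8 rows; each row shifts and turns the commanded pose from where the row before left it, along the tool's axes as they then stand; what a row does not reach is not made up. Full scale, the value 1, is 200 mm for a shift and 45 degrees for a turn. A row lasts 1/12 s, in which the tool goes at most 41.7 mm and 7.16 degrees, less where a joint would pass 70% of its speed; a pose out of reach is approached as far as the arm can. A call with a number of a shift or a turn outside -1 to 1 is refused whole. A call with a gripper value outside its range is refused whole. The fingers move at their own pace and stop on an object; "grip_force" is the grip in N (left out, the last holds). Time passes only in rows, so rows that do not move let the fingers close. It gives the time, the measured TCP pose, the force and the opening at its end, in the units of the state.
- manip.get_obs(): the state, without advancing time (a new reading comes with each control period).
- cams.camera(name): name is "scene" or "side" or "wrist"; returns the picture (420x560x3 uint8, red, green, blue); there is no depth.
- cams.camera_info(name): a dict with "fx", "fy", "cx", "cy" (pixels), "pose" (4x4, takes a point from camera to world coordinates); the wrist camera has in their place "tool_from_camera" (4x4, takes a point from camera to tool coordinates, whose origin is the TCP and whose axes are the tool frame's). Camera axes: x right, y down, z forward; pixel columns grow to the right and rows downward; lengths in m; the calibration is good to about 2 mm. The wrist camera is an equidistant fisheye: a pixel r from the principal point sees the ray r / f radians off the axis. A picture is of the moment at which its call begins: read the wrist's pose just before it. camera_info takes no time and is no camera call.
- manip.hand_in(): hands the job in, once; it reports no verdict.
The state is a dict: "clock": time; "joint_pos": joint angles; "joint_velocities": joint speeds; "tau": joint torques, N m; "position": TCP position; "ee_rot": TCP orientation; "ft_force": force on the tool from outside, world axes, zero at the start; "torque": the same for the moment, N m; "grip_width": opening from 0.0 (shut) to 1.0 (fully open).
Only numpy, scipy, OpenCV 4.12 (cv2) and the standard library are available. Lean on these libraries where they do the work, as an engineer would, in place of code of your own. Each camera call takes 0.05 s, during which the arm holds its last target.

TASK

Load the tin that lies on the table into the empty lane of the sloping can rack: with the fingertips, push it slowly up the lane until it meets the stop at the top and the spring tongue has popped up behind it, without ever letting it run away or roll back down. Only push it, never pick it up, and leave the tin already in the other lane and the things standing round about where they are.

Things in the scene. Friction and masses are not known exactly. Their poses are not given: they have to be found in the camera images.
- tin: the loose food tin, full, about 0.42 kg: steel cylinder with a paper band, 108 mm long, 73 mm across its end rims (71 mm between them), lying on its side on the table with its centre 55 to 80 mm in front of the empty lane's mouth, its length across the lane. Origin at its centre; y is its long axis; x and z turn as it rolls. Once knocked it keeps rolling
- lane_ramp: the empty lane: fixed white sheet tray rising away from the robot at 0.14 rad, 120 mm wide inside, side walls 22 mm high, splayed at the mouth. Origin: middle of its front edge, at table level; x runs up the floor, y to the left, z square to the floor. Stop plate, 49 mm high, at x = 176.5 mm: a tin against it has its centre at x = 140, z = 36.5 mm. Left or right lane varies
- lane_seat (a point): point in the empty lane where the tin's centre is when it touches the stop (36.5 mm above the sloping floor)
- lane_tongue (a joint): spring tongue of the empty lane: steel strip 16 mm wide on its middle line, hinged at x = 30 mm of the lane frame, free end at x = 107 mm, 15 mm above the floor when up. 0 = up, 0.21 rad = pressed flat. The tin's weight presses it down; it springs up behind the tin once that is within about 3 mm of the stop and then keeps it from rolling back
- full_lane_ramp: the other lane of the same rack, alike and 150 mm to one side of the empty one, already loaded; frame as for the empty lane
- loaded_tin: a tin of the same kind, already lying in the other lane between stop and tongue; origin at its centre. Not to be moved
- salt_shaker: bystander: salt shaker, 44 mm across, 90 mm tall, standing on the table to the right of the rack; origin at the centre of its underside
- spice_jar: bystander: glass spice jar with a screw cap, 45 mm across, 106 mm tall, standing on the table to the right of the rack; origin at the centre of its underside
- pear: bystander: a pear standing on the table to the left of the rack, 68 mm across, 101 mm tall with its stalk; origin at the centre of its underside
Things that resemble listed ones, but are neither listed nor needed, are in the scene too. What is shaped like the tin but pink, purple or turquoise is not meant.

How it is judged:
By the outcome, as a careful person would: the job done as asked, in the order asked, and still so for the second after the job is handed in, with the robot touching nothing.
It also fails if it takes over 42 s, if anything falls off the work surface, if the arm or the gripper's body presses on something with over 40 N, if the wrist force passes 120 N, or if a joint passes its speed limit or range.

## Working session

There is one attempt and no reset: what is moved stays moved. The work goes in short steps, Python scripts to look and compute and a tool call to move; the robot and the scene stay as the last step left them, time stands still between calls to the robot, and variables do not carry over. Pictures are saved under pics/ and viewed, and the job is handed in when it is done.

Besides the shell and the picture viewer there is one more tool, called as name(argument=value, ...) on one line, values as JSON. move_arm: Moves the arm, as the interface text tells. Shift numbers are shares of 200 mm and turn numbers shares of 45 degrees, none past 1 either way. Its arguments: {"type":"object","properties":{"claw":{"type":"array","items":{"type":"number"}},"dp":{"type":"array","items":{"type":"array","items":{"type":"number"}}},"turn":{"type":"array","items":{"type":"array","items":{"type":"number"}}},"grip_force":{"type":"number"}},"required":["claw","dp","turn"]}

```bash
mkdir -p pics
python3 - <<'E'
from workcell import manip,cams
import cv2,numpy as np
np.set_printoptions(precision=4,suppress=True)
for n in ["scene","side","wrist"]:
    im=cams.camera(n); cv2.imwrite(f"pics/{n}0.png",im[:,:,::-1]); print(n,cams.camera_info(n))
print(manip.get_obs(), manip.grip_depth)
E
```

```text
scene {'fx': 387.29597161024, 'fy': 387.29597161024, 'cx': 275.70307568130374, 'cy': 207.82873874422484, 'pose': array([[ 0.7422, -0.435 ,  0.5098, -0.1049],
       [-0.6699, -0.5041,  0.5451, -0.7167],
       [ 0.0199, -0.7461, -0.6656,  1.022 ],
       [ 0.    ,  0.    ,  0.    ,  1.    ]])}
side {'fx': 389.41981403294, 'fy': 389.41981403294, 'cx': 273.3528653975276, 'cy': 203.65138909968752, 'pose': array([[-0.9769, -0.127 ,  0.1716,  0.4137],
       [-0.2132,  0.6201, -0.755 ,  0.8585],
       [-0.0105, -0.7741, -0.6329,  0.7377],
       [ 0.    ,  0.    ,  0.    ,  1.    ]])}
wrist {'fx': 325.19226210127806, 'fy': 325.19226210127806, 'cx': 281.05539887820066, 'cy': 212.69327298270704, 'tool_from_camera': array([[ 1.    , -0.0002, -0.0008, -0.0001],
       [ 0.0003,  0.9664,  0.257 , -0.0634],
       [ 0.0007, -0.257 ,  0.9664, -0.1415],
       [ 0.    ,  0.    ,  0.    ,  1.    ]])}
{'clock': 0.15, 'joint_pos': array([-0.0226,  0.3327, -0.0647,  1.4607,  0.0216,  1.3499, -0.0885]), 'joint_velocities': array([-0.0009, -0.002 ,  0.0005, -0.0022, -0.0003, -0.002 ,  0.0009]), 'tau': array([  0.0011, -62.583 ,   0.0495, -39.1854,   0.0163,   0.0074,
        -0.    ]), 'position': array([0.6247, 0.    , 0.2307]), 'ee_rot': array([ 1.    ,  0.    , -0.0005,  0.    ]), 'ft_force': array([ 0.2351, -0.5062, -0.1494]), 'torque': array([0.0041, 0.0181, 0.0404]), 'grip_width': 0.9989444779656796} 0.0187
```

View pics/scene0.png

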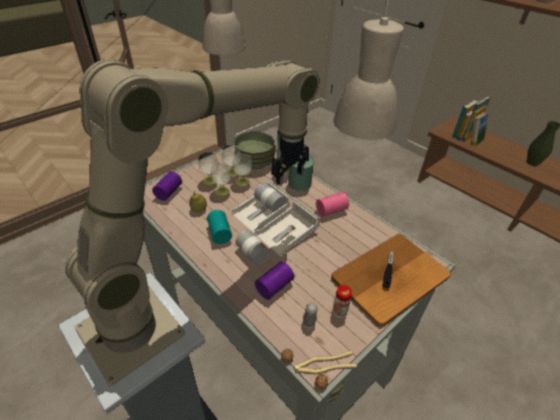

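View pics/side0.png

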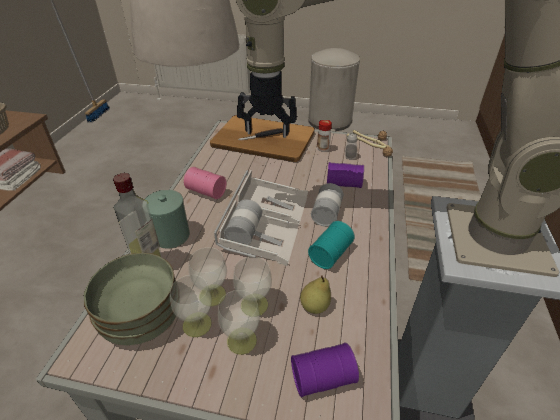

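View pics/wrist0.png

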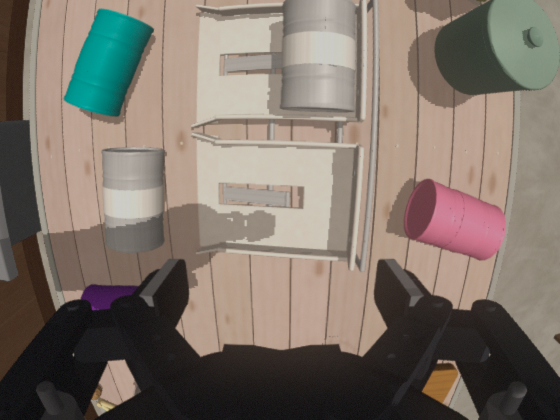

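Wrist view: the grey/cream tin on the table is at (133,198). Other things it could be confused with are the loaded tin (318,50) in the left lane, turquoise (110,62), pink (455,218) and purple (110,298). The empty lane is the right-hand one, with its mouth at about x = 197 px. Next is a close crop to check this.

```bash
cat > h.py <<'E'
import numpy as np,cv2
from workcell import manip,cams
from scipy.spatial.transform import Rotation as R
np.set_printoptions(precision=4,suppress=True)
def wpose(o):
    T=np.eye(4);T[:3,:3]=R.from_quat(o['ee_rot']).as_matrix();T[:3,3]=o['position'];return T@cams.camera_info('wrist')['tool_from_camera']
def wray(o,u,v):
    i=cams.camera_info('wrist');a=np.array([u-i['cx'],v-i['cy']]);r=np.hypot(*a);t=r/i['fx']
    d=np.array([*(a/r*np.sin(t)),np.cos(t)]);T=wpose(o);return T[:3,3],T[:3,:3]@d
def wz(o,u,v,z):
    p,d=wray(o,u,v);return p+d*(z-p[2])/d[2]
def pray(n,u,v):
    i=cams.camera_info(n);T=i['pose'];return T[:3,3],T[:3,:3]@np.array([(u-i['cx'])/i['fx'],(v-i['cy'])/i['fy'],1])
def pz(n,u,v,z):
    p,d=pray(n,u,v);return p+d*(z-p[2])/d[2]
def pproj(n,P):
    i=cams.camera_info(n);q=np.linalg.inv(i['pose'])@np.array([*P,1]);return i['fx']*q[0]/q[2]+i['cx'],i['fy']*q[1]/q[2]+i['cy']
def wproj(o,P):
    i=cams.camera_info('wrist');q=np.linalg.inv(wpose(o))@np.array([*P,1]);r=np.hypot(q[0],q[1]);t=np.arctan2(r,q[2]);return i['cx']+i['fx']*t*q[0]/r,i['cy']+i['fx']*t*q[1]/r
E
python3 - <<'E'
import cv2
im=cv2.imread("pics/wrist0.png")[110:280,90:390]
cv2.imwrite("pics/w0c.png",cv2.resize(im,None,fx=2.66,fy=2.66,interpolation=cv2.INTER_CUBIC))
im=cv2.imread("pics/side0.png")[160:280,200:380]
cv2.imwrite("pics/s0c.png",cv2.resize(im,None,fx=4,fy=4,interpolation=cv2.INTER_CUBIC))
E
```

```text
(no output)
```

View pics/w0c.png

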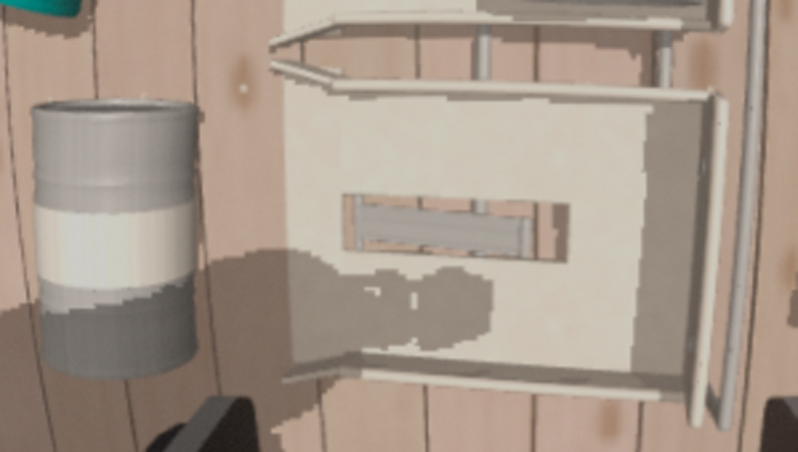

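View pics/s0c.png

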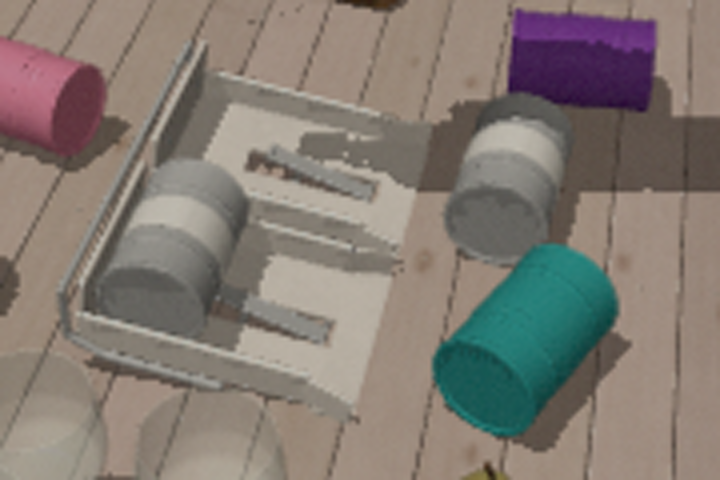

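```bash
cat > m.py <<'E'
from h import *
from scipy.optimize import least_squares
o=manip.get_obs()
c=lambda u,v:(90+u/2.66,110+v/2.66)
a=0.14
def lane(p,X,Y,Z):
    x,y,t=p; h=np.array([X*np.cos(a)-Z*np.sin(a),Y,X*np.sin(a)+Z*np.cos(a)])
    return np.array([x,y,0])+R.from_euler('z',t).as_matrix()@h
# slot/edges: for each pixel & known Z height in lane compute
def onplane(p,uv,Z):
    P,d=wray(o,*uv); T=R.from_euler('z',p[2])*R.from_euler('y',-a); Pl=T.inv().apply(P-np.array([p[0],p[1],0])); dl=T.inv().apply(d)
    return Pl+dl*(Z-Pl[2])/dl[2]
def res(p):
    r=[]
    for uv in [c(285,97),c(288,240),c(292,380)]: r.append(onplane(p,uv,0)[0])
    for uv in [c(450,92),c(650,97)]: r.append(onplane(p,uv,22e-3)[1]-.06)
    for uv in [c(450,371),c(650,390)]: r.append(onplane(p,uv,22e-3)[1]+.06)
    for uv in [c(716,97),c(692,423)]: r.append(onplane(p,uv,49e-3)[0]-.1765)
    return np.array(r)
s=least_squares(res,[.54,-.03,0]);print(s.x,s.fun*1e3)
p=s.x
for uv in [c(343,194),c(568,262),c(355,225),c(522,215),c(522,255)]: print(onplane(p,uv,0))
print('seat',lane(p,.14,0,.0365))
# tin: ends and silhouettes
for uv in [c(33,150),c(38,320),c(197,150),c(195,330),c(115,100),c(115,378)]: print(uv,wz(o,*uv,.0365))
def tinres(q):
    r=[]
    x,y,t=q; T=R.from_euler('z',t)
    # silhouettes: ray distance to axis = 36.5 (rim) / 35.5
    ax=T.apply([0,1,0]); C=np.array([x,y,.0365])
    for uv,s in [(c(35,190),-1),(c(38,280),-1),(c(196,190),1),(c(196,290),1)]:
        P,d=wray(o,*uv); n=np.cross(ax,d); n/=np.linalg.norm(n); n*=np.sign(n[0]); dist=np.dot(P-C,n); r.append(dist-s*.0355)
    for uv,z,s in [(c(115,99),.071,1),(c(118,378),.06,-1)]:
        P,d=wray(o,*uv); Q=P+d*(z-P[2])/d[2]; r.append(np.dot(Q-C,ax)-s*.054)
    return np.array(r)
s=least_squares(tinres,[.48,-.03,0]);print('tin',s.x,s.fun*1e3)
E
python3 m.py
```

```text
[ 0.5259 -0.0094 -0.0301] [-1.2173 -0.8859 -1.9703 -2.0174 -0.5797  2.1226  0.4745  1.3102  2.9376]
[0.0259 0.0113 0.    ]
[ 0.1252 -0.0129  0.    ]
[ 0.0313 -0.0023  0.    ]
[0.1049 0.0061 0.    ]
[ 0.1054 -0.0112  0.    ]
seat [ 0.6594 -0.0135  0.0557]
(102.40601503759399, 166.39097744360902) [0.4183 0.0292 0.0365]
(104.28571428571428, 230.30075187969925) [ 0.4102 -0.048   0.0365]
(164.06015037593983, 166.39097744360902) [0.4975 0.0259 0.0365]
(163.30827067669173, 234.06015037593983) [ 0.4897 -0.0512  0.0365]
(133.2330827067669, 147.593984962406) [0.4611 0.0483 0.0365]
(133.2330827067669, 252.10526315789474) [ 0.447  -0.0748  0.0365]
tin [ 0.4568 -0.0066 -0.0676] [ 0.8773 -0.1333  0.0804 -0.7603  4.1077 -4.1077]
```

```bash
cat > m2.py <<'E'
from m import *
th=np.linspace(0,2*np.pi,73)
def tinrim(q,s,r=.0365):
    x,y,t=q;T=R.from_euler('z',t);return T.apply(np.c_[r*np.cos(th),np.full(73,s*.054),r*np.sin(th)])+[x,y,.0365]
def proj(n,P): return np.array([wproj(o,a) if n=='wrist' else pproj(n,a) for a in P])
if __name__=='__main__':
    def rr(q):
        r=list(tinres(q)[:4]*800)
        r.append(proj('wrist',tinrim(q,1))[:,1].min()-c(0,99)[1]); r.append(proj('wrist',tinrim(q,-1))[:,1].max()-c(0,378)[1]); return np.array(r)
    s=least_squares(rr,[.457,-.006,-.06]);print(s.x,s.fun);q=s.x
    for n,(u0,v0,w,h,k) in dict(wrist=(90,110,300,170,2.66),side=(200,160,180,120,4.4),scene=(200,170,140,110,5)).items():
        im=cv2.imread(f"pics/{n}0.png")[v0:v0+h,u0:u0+w]; im=cv2.resize(im,None,fx=k,fy=k,interpolation=cv2.INTER_CUBIC)
        def L(P,col): 
            u=((proj(n,P)-[u0,v0]+.5)*k).astype(int); cv2.polylines(im,[u],False,col,1)
        for s_ in(1,-1): L(tinrim(q,s_),(0,0,255))
        for Y in(.06,-.06):
            for Z in(0,.022): L([lane(p,0,Y,Z),lane(p,.1765,Y,Z)],(0,200,0))
        for X,Z in((0,0),(.1765,0),(.1765,.049)): L([lane(p,X,-.06,Z),lane(p,X,.06,Z)],(255,0,0))
        L([lane(p,.03,-.008,0),lane(p,.107,-.008,.015),lane(p,.107,.008,.015),lane(p,.03,.008,0)],(255,0,255))
        cv2.imwrite(f"pics/ov_{n}.png",im)
E
python3 m2.py
```

```text
[ 0.5259 -0.0094 -0.0301] [-1.2173 -0.8859 -1.9703 -2.0174 -0.5797  2.1226  0.4745  1.3102  2.9376]
[0.0259 0.0113 0.    ]
[ 0.1252 -0.0129  0.    ]
[ 0.0313 -0.0023  0.    ]
[0.1049 0.0061 0.    ]
[ 0.1054 -0.0112  0.    ]
seat [ 0.6594 -0.0135  0.0557]
(102.40601503759399, 166.39097744360902) [0.4183 0.0292 0.0365]
(104.28571428571428, 230.30075187969925) [ 0.4102 -0.048   0.0365]
(164.06015037593983, 166.39097744360902) [0.4975 0.0259 0.0365]
(163.30827067669173, 234.06015037593983) [ 0.4897 -0.0512  0.0365]
(133.2330827067669, 147.593984962406) [0.4611 0.0483 0.0365]
(133.2330827067669, 252.10526315789474) [ 0.447  -0.0748  0.0365]
tin [ 0.4568 -0.0066 -0.0676] [ 0.8773 -0.1333  0.0804 -0.7603  4.1077 -4.1077]Traceback (most recent call last):
  File "m2.py", line 10, in <module>
    s=least_squares(rr,[.457,-.006,-.06]);print(s.x,s.fun);q=s.x
    return func(*args, **kwargs)
    result = trf(vector_fun.fun, vector_fun.jac, x0, f0, J0, lb, ub, ftol, xtol,
                 gtol, max_nfev, x_scale, loss_function, tr_solver,
                 tr_options.copy(), verbose, callback=call
[... 865 characters left out ...]
 if n=='wrist' else pproj(n,a) for a in P])
                                    ~~~~~^^^^^
  File "h.py", line 19, in wproj
    i=cams.camera_info('wrist');q=np.linalg.inv(wpose(o))@np.array([*P,1]);r=np.hypot(q[0],q[1]);t=np.arctan2(r,q[2]);return i['cx']+i['fx']*t*q[0]/r,i['cy']+i['fx']*t*q[1]/r
                                                ~~~~~^^^
  File "h.py", line 6, in wpose
    T=np.eye(4);T[:3,:3]=R.from_quat(o['ee_rot']).as_matrix();T[:3,3]=o['position'];return T@cams.camera_info('wrist')['tool_from_camera']
                                                                                             ~~~~~~~~~~~~~~~~^^^^^^^^^
ValueError: time passes only in moves, steps and waits
```

```bash
python3 - <<'E'
from workcell import cams
import pickle
pickle.dump({n:cams.camera_info(n) for n in("scene","side","wrist")},open("ci.pkl","wb"))
E
sed -i 's/cams.camera_info(\(.*\?\))\([;\[]\)/CI(\1)\2/' h.py; sed -i "s/cams.camera_info('wrist')/CI('wrist')/g;s/cams.camera_info(n)/CI(n)/g" h.py
sed -i '1a import pickle\n_ci=pickle.load(open("ci.pkl","rb"))\nCI=lambda n:_ci[n]' h.py; grep -n camera_info h.py; python3 m2.py | tail -3
```

```text
(133.2330827067669, 252.10526315789474) [ 0.447  -0.0748  0.0365]
tin [ 0.4568 -0.0066 -0.0676] [ 0.8773 -0.1333  0.0804 -0.7603  4.1077 -4.1077]
[ 0.4568 -0.0068 -0.0826] [ 0.4967  0.0864 -0.1348 -0.3055 -0.8553  0.8174]
```

View pics/ov_wrist.png

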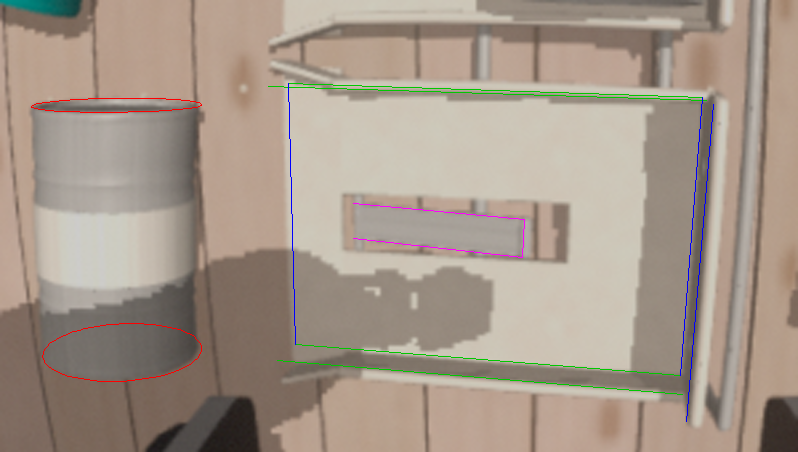

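View pics/ov_side.png

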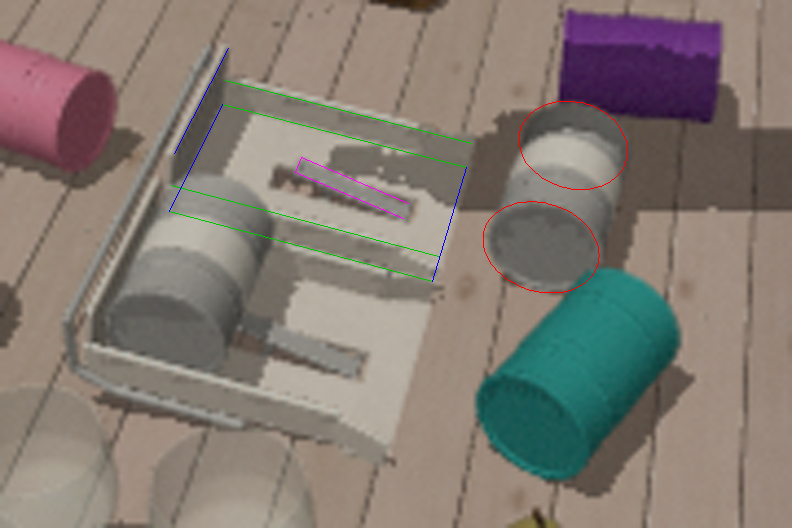

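View pics/ov_scene.png

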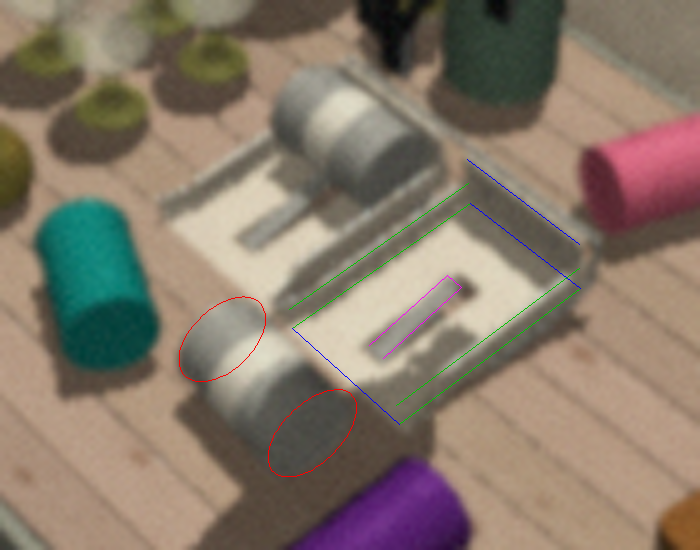

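Run:
```python
from h import *
# purple and teal nearest points
for n,uv in [('scene',(200+430/5,170+470/5)),('scene',(200+300/5,170+545/5)),('scene',(200+140/5,170+360/5)),('side',(200+560/4.4,160+60/4.4)),('side',(200+660/4.4,160+270/4.4)),('side',(200+560/4.4,160+480/4.4))]: print(n,uv,pz(n,*uv,.0365))
```

```text
scene (286.0, 264.0) [ 0.4897 -0.1379  0.0365]
scene (260.0, 279.0) [ 0.3855 -0.1285  0.0365]
scene (228.0, 242.0) [0.4055 0.0664 0.0365]
side (327.27272727272725, 173.63636363636363) [ 0.47   -0.1569  0.0365]
side (350.0, 221.36363636363637) [0.386  0.0543 0.0365]
side (327.27272727272725, 269.09090909090907) [0.4274 0.2346 0.0365]
```

move_arm(claw=[0.6,0.6,0.6,0.6,0.6,0.6,0.6,0.6], dp=[[-0.15,0,0],[-0.15,0.005,0],[-0.15,0.005,0],[-0.15,0.005,0],[-0.15,0.005,0],[-0.15,0.005,0],[-0.15,0,0],[-0.15,0,0]], turn=[[0,0,0],[0,0,0],[0,0,0],[0,0,0],[0,0,0],[0,0,0],[0,0,0],[0,0,0]])

```text
clock: 0.82
position: [0.3834, -0.0051, 0.231]
ee_rot: [1.0, -0.0, -0.0, 0.0]
ft_force: [-0.6, -0.7, 1.0]
grip_width: 0.598
```

move_arm(claw=[0.6,0.6,0.6,0.6,0.6,0.6,0.6,0.6], dp=[[0,0,0],[0,0,0],[0,0,0],[0,0,0],[0,0,0],[0,0,0],[0,0,0],[0,0,0]], turn=[[0,0,-0.151],[0,0,-0.151],[0,0,-0.151],[0,0,-0.151],[0,0,-0.151],[0,0,-0.151],[0,0,-0.151],[0,0,-0.151]])

```text
clock: 1.48
position: [0.3848, -0.005, 0.2312]
ee_rot: [0.888, 0.459, -0.0, -0.0]
ft_force: [-0.3, -0.1, 0.1]
grip_width: 0.6
```

move_arm(claw=[0.6,0.6,0.6,0.6,0.6,0.6,0.6], dp=[[0,0,0.05],[0,0,0.05],[0,0,0.05],[0,0,0.05],[0,0,0.05],[0,0,0],[0,0,0]], turn=[[0,0,-0.151],[0,0,-0.151],[0,0,-0.151],[0,0,-0.151],[0,0,-0.151],[0,0,0],[0,0,0]])

```text
clock: 2.07
position: [0.3847, -0.0049, 0.1812]
ee_rot: [0.719, 0.695, -0.0, -0.0]
ft_force: [0.6, 0.9, 0.4]
grip_width: 0.602
```

Run:
```python
from h import *
o=manip.get_obs(); print(o['position'],R.from_quat(o['ee_rot']).as_matrix(),o['joint_pos'],o['clock'])
im=cams.camera('wrist');cv2.imwrite('pics/w1.png',im[:,:,::-1])
```

```text
[ 0.3847 -0.0049  0.1812] [[ 0.0326  0.9995 -0.0009]
 [ 0.9995 -0.0326 -0.    ]
 [-0.0001 -0.0009 -1.    ]] [-0.1539 -0.171   0.0434  2.1086  0.0078  1.2048  1.4243] 2.0667
```

View pics/w1.png

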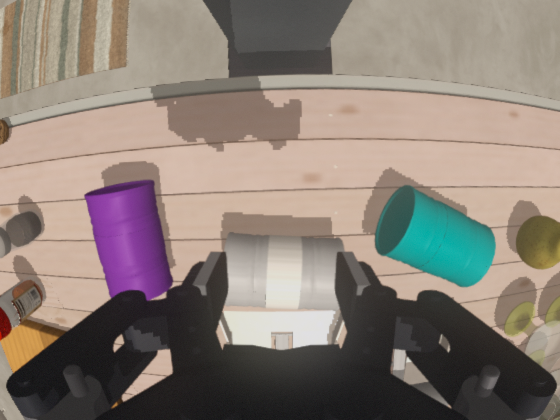

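The tin is at (284,272) behind the fingertips, with purple (130,240) and turquoise (435,238) clear on either side. I'll enlarge this view to refine the tin's yaw.

Run:
```python
import cv2
im=cv2.imread("pics/w1.png")[215:355,190:380]
cv2.imwrite("pics/w1c.png",cv2.resize(im,None,fx=4,fy=4,interpolation=cv2.INTER_CUBIC))
```

```text
(no output)
```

View pics/w1c.png

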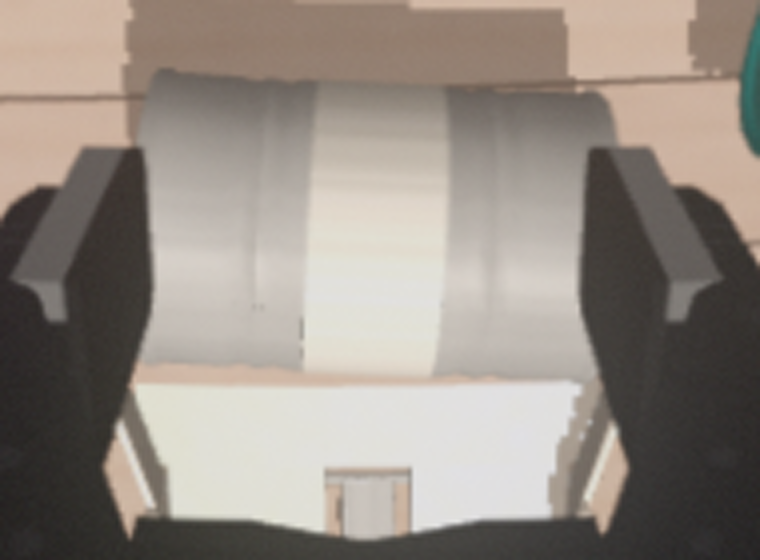

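move_arm(claw=[0.6,0.6,0.6,0.6,0.6,0.6,0.6,0.6], dp=[[0,0,0.12],[0,0,0.12],[0,0,0.12],[0,0,0.12],[0,0,0.12],[0,0,0.12],[0,0,0.08],[0,0,0.02]], turn=[[0,0,0],[0,0,0],[0,0,0],[0,0,0],[0,0,0],[0,0,0],[0,0,0],[0,0,0]])

```text
clock: 2.78
position: [0.384, -0.0051, 0.0157]
ee_rot: [0.718, 0.696, -0.001, -0.001]
ft_force: [-0.1, -0.4, -0.4]
grip_width: 0.602
```

```bash
cat > look.py <<'E'
from h import *
import sys
o=manip.get_obs(); print(o['position'],R.from_quat(o['ee_rot']).as_euler('xyz'),o['joint_pos'],o['ft_force'],o['clock'])
W=cams.camera('wrist')[150:360,140:420,::-1]; S=cams.camera('side')[150:270,200:380,::-1]
W=cv2.resize(W,(560,420));S=cv2.resize(S,(780,520),interpolation=cv2.INTER_CUBIC)
cv2.imwrite(f'pics/{sys.argv[1]}w.png',W);cv2.imwrite(f'pics/{sys.argv[1]}s.png',S)
E
python3 look.py a
```

```text
[ 0.384  -0.0051  0.0157] [-3.1389  0.0004  1.5384] [-0.1563  0.0779  0.0516  2.2789 -0.0057  0.7875  1.4377] [-0.1279 -0.3545 -0.4274] 2.7833
```

View pics/aw.png

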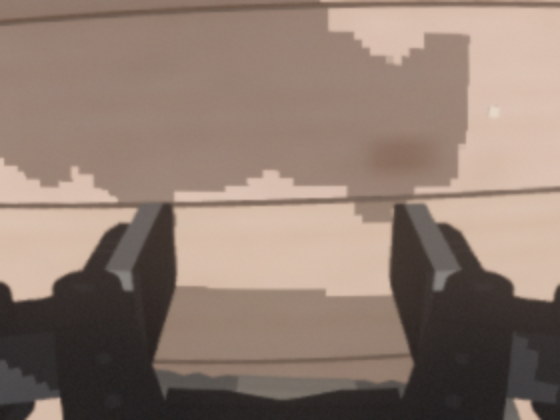

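View pics/as.png

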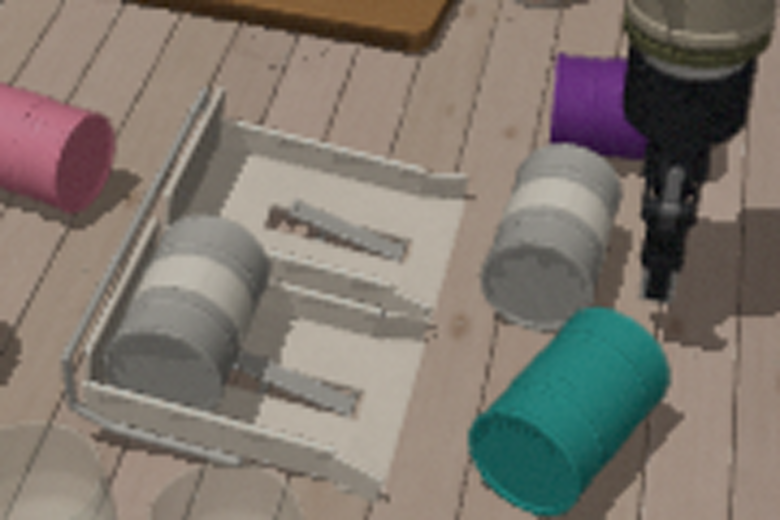

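move_arm(claw=[0.6,0.6,0.6,0.6,0.6,0.6,0.6,0.6], dp=[[0,0.015,0],[0,0.015,0],[0,0.015,0],[0,0.01,0],[0,0.01,0],[0,0.01,0],[0,0.01,0],[0,0.01,0]], turn=[[0,0,0],[0,0,0],[0,0,0],[0,0,0],[0,0,0],[0,0,0],[0,0,0],[0,0,0]])

```text
clock: 3.55
position: [0.4042, -0.0055, 0.0173]
ee_rot: [0.717, 0.697, 0.0, 0.0]
ft_force: [0.7, 0.2, -0.2]
grip_width: 0.601
```

move_arm(claw=[0.6,0.6,0.6,0.6,0.6,0.6,0.6,0.6], dp=[[0,0.01,0],[0,0.01,0],[0,0.01,0],[0,0.01,0],[0,0.01,0],[0,0.01,0],[0,0.01,0],[0,0.01,0]], turn=[[0,0,0],[0,0,0],[0,0,0],[0,0,0],[0,0,0],[0,0,0],[0,0,0],[0,0,0]])

```text
clock: 4.22
position: [0.4202, -0.006, 0.0173]
ee_rot: [0.717, 0.697, 0.0, 0.0]
ft_force: [-0.2, -0.0, 0.4]
grip_width: 0.598
```

```bash
python3 look.py b
```

```text
[ 0.4202 -0.006   0.0173] [ 3.1415 -0.      1.5418] [-0.1516  0.1466  0.0599  2.1963 -0.0122  0.7989  1.4579] [-0.1827 -0.0423  0.3524] 4.2167
```

View pics/bs.png

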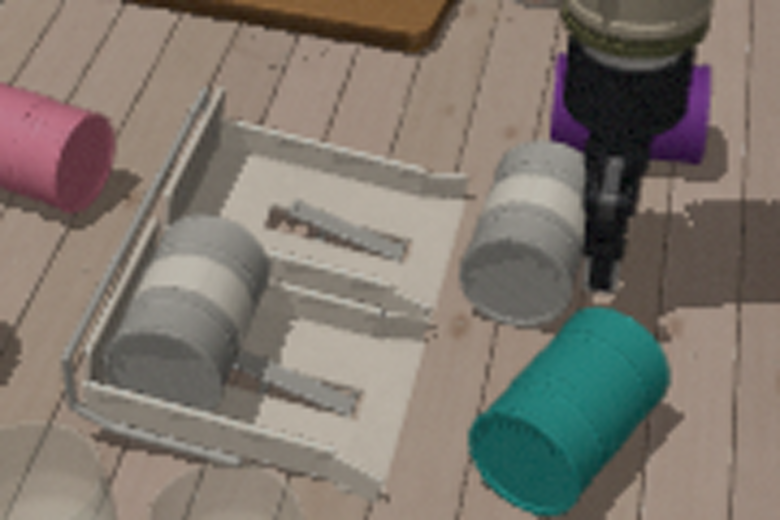

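move_arm(claw=[0.6,0.6,0.6,0.6,0.6,0.6,0.6,0.6], dp=[[0,0.0125,0],[0,0.0125,0],[0,0.0125,0],[0,0.0125,0],[0,0.0125,0],[0,0.0125,0],[0,0.0125,0],[0,0.0125,0]], turn=[[0,0,0],[0,0,0],[0,0,0],[0,0,0],[0,0,0],[0,0,0],[0,0,0],[0,0,0]])

```text
clock: 4.98
position: [0.4403, -0.0066, 0.0173]
ee_rot: [0.717, 0.697, 0.0, 0.0]
ft_force: [-0.7, 0.1, 0.1]
grip_width: 0.595
```

```bash
python3 look.py c
```

```text
[ 0.4403 -0.0066  0.0173] [ 3.1414 -0.      1.5418] [-0.1485  0.186   0.0635  2.1489 -0.0163  0.807   1.467 ] [-0.6662  0.0659  0.1207] 4.9833
```

View pics/cs.png

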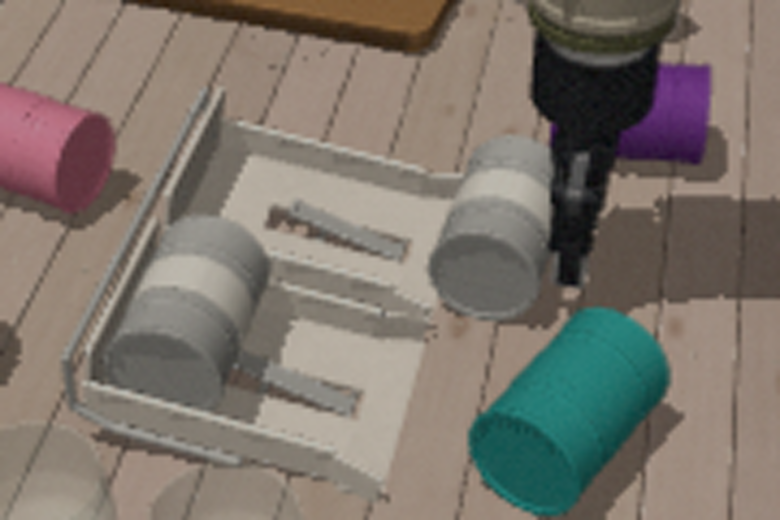

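move_arm(claw=[0.6,0.6,0.6,0.6,0.6,0.6,0.6,0.6], dp=[[0,0.0125,0],[0,0.0125,0],[0,0.0125,0],[0,0.0125,0],[0,0.0125,0],[0,0.0125,0],[0,0.0125,0],[0,0.0125,0]], turn=[[0,0,0],[0,0,0],[0,0,0],[0,0,0],[0,0,0],[0,0,0],[0,0,0],[0,0,0]])

```text
clock: 5.75
position: [0.4603, -0.0072, 0.0173]
ee_rot: [0.717, 0.697, 0.0, 0.0]
ft_force: [0.3, 0.7, -0.1]
grip_width: 0.597
```

```bash
python3 look.py d
python3 - <<'E'
import cv2
from workcell import cams
cv2.imwrite('pics/dc.png',cv2.resize(cams.camera('scene')[170:280,200:340,::-1],None,fx=5,fy=5,interpolation=cv2.INTER_CUBIC))
E
```

```text
[ 0.4603 -0.0072  0.0173] [ 3.1415 -0.      1.5417] [-0.1452  0.2244  0.0665  2.101  -0.0203  0.8166  1.4753] [ 0.2715  0.6659 -0.1079] 5.75
```

View pics/ds.png

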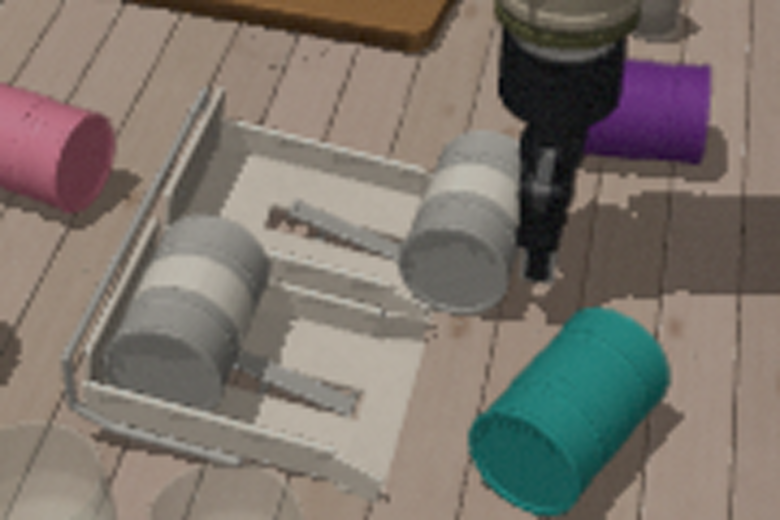

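View pics/dc.png

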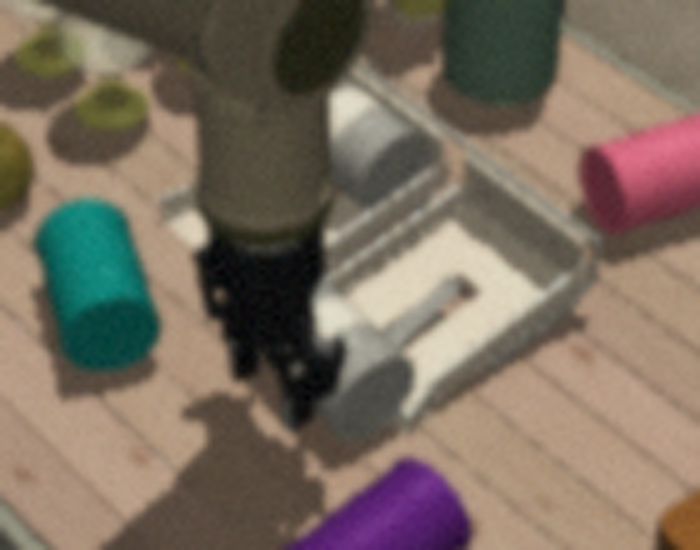

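```bash
cat > ov.py <<'E'
from h import *
th=np.linspace(0,2*np.pi,73)
def tinrim(q,s,r=.0365):
    x,y,z,t=q;T=R.from_euler('z',t);return T.apply(np.c_[r*np.cos(th),np.full(73,s*.054),r*np.sin(th)])+[x,y,z]
def draw(src,dst,n,u0,v0,k,qs):
    im=cv2.imread(src)
    for q,col in zip(qs,[(0,0,255),(0,200,0),(255,0,0)]):
        for s in(1,-1):
            u=((np.array([pproj(n,a) for a in tinrim(q,s)])-[u0,v0]+.5)*k).astype(int); cv2.polylines(im,[u],False,col,1)
    cv2.imwrite(dst,im)
E
python3 - <<'E'
from ov import *
qs=[(.507,-.0088,.0365,-.03),(.507,-.0088,.0365,-.09)]
draw('pics/ds.png','pics/ds2.png','side',200,150,4.333,qs);draw('pics/dc.png','pics/dc2.png','scene',200,170,5,qs)
E
```

```text
(no output)
```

View pics/ds2.png

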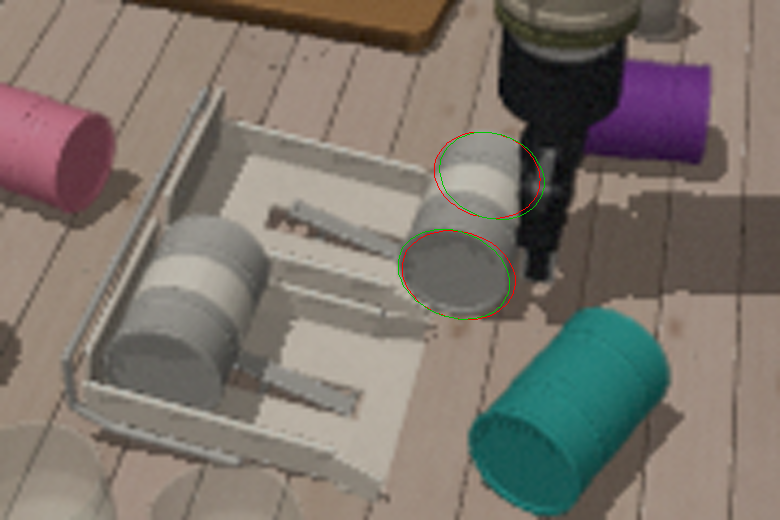

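View pics/dc2.png

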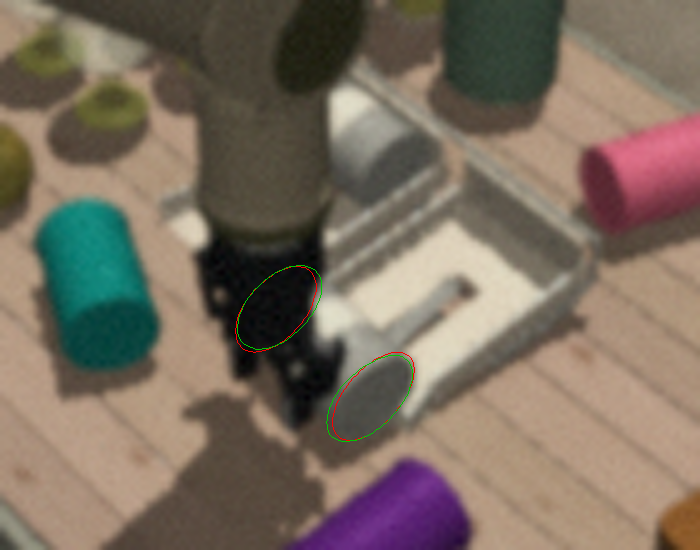

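move_arm(claw=[0.6,0.6,0.6,0.6,0.6,0.6,0.6,0.6], dp=[[0,0.0125,0],[0,0.0125,0],[0,0.0125,0],[0,0.0125,0],[0,0.0125,0],[0,0.0125,0],[0,0.0125,-0.0018],[0,0.0125,-0.0018]], turn=[[0,0,0],[0,0,0],[0,0,0],[0,0,0],[0,0,0],[0,0,0],[0,0,0],[0,0,0]])

```text
clock: 6.57
position: [0.4799, -0.0078, 0.018]
ee_rot: [0.717, 0.697, -0.0, -0.0]
ft_force: [-4.4, 0.0, 4.0]
grip_width: 0.601
```

move_arm(claw=[0.6,0.6,0.6,0.6,0.6,0.6,0.6,0.6], dp=[[0,0.0125,-0.0018],[0,0.0125,-0.0018],[0,0.0125,-0.0018],[0,0.0125,-0.0018],[0,0.0125,-0.0018],[0,0.0125,-0.0018],[0,0.0125,-0.0018],[0,0.0125,-0.0018]], turn=[[0,0,0],[0,0,0],[0,0,0],[0,0,0],[0,0,0],[0,0,0],[0,0,0],[0,0,0]])

```text
clock: 7.23
position: [0.4993, -0.0085, 0.0208]
ee_rot: [0.717, 0.697, -0.001, -0.001]
ft_force: [-6.7, -0.9, 4.3]
grip_width: 0.601
```

```bash
python3 look.py e
python3 - <<'E'
import cv2
from workcell import cams
cv2.imwrite('pics/ec.png',cv2.resize(cams.camera('scene')[170:280,200:340,::-1],None,fx=5,fy=5,interpolation=cv2.INTER_CUBIC))
E
```

```text
[ 0.4993 -0.0085  0.0208] [-3.1398  0.0002  1.5414] [-0.1387  0.2932  0.0718  2.0017 -0.0275  0.8495  1.4896] [-6.7462 -0.9495  4.2663] 7.2333
```

View pics/es.png

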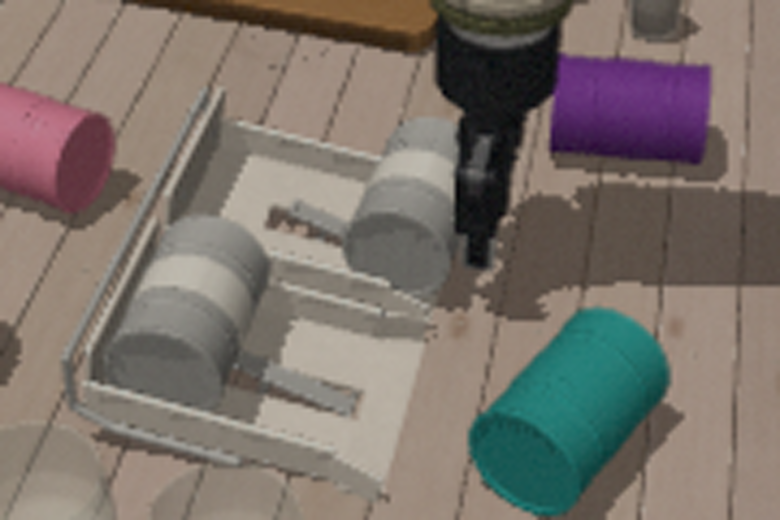

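View pics/ec.png

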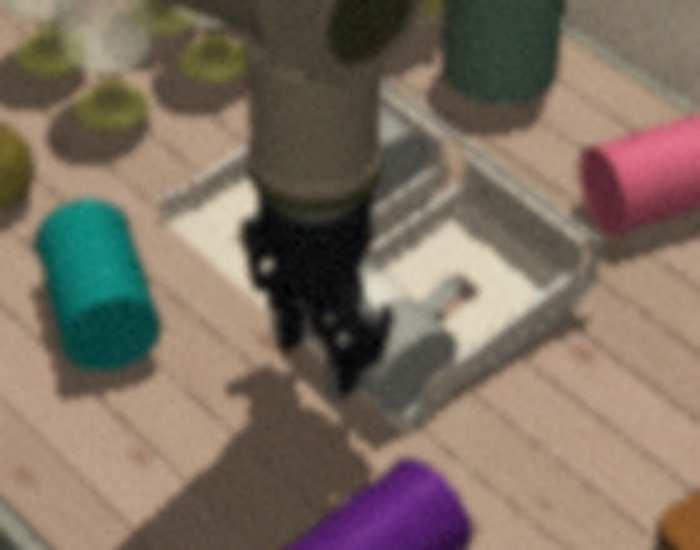

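move_arm(claw=[0.6,0.6,0.6,0.6,0.6,0.6,0.6,0.6], dp=[[0,0.0125,-0.0018],[0,0.0125,-0.0018],[0,0.0125,-0.0018],[0,0.0125,-0.0018],[0,0.0125,-0.0018],[0,0.0125,-0.0018],[0,0.0125,-0.0018],[0,0.0125,-0.0018]], turn=[[0,0,0],[0,0,0],[0,0,0],[0,0,0],[0,0,0],[0,0,0],[0,0,0],[0,0,0]])

```text
clock: 8.05
position: [0.5185, -0.0089, 0.0236]
ee_rot: [0.717, 0.697, -0.001, -0.001]
ft_force: [-11.6, -0.4, 9.4]
grip_width: 0.605
```

move_arm(claw=[0.6,0.6,0.6,0.6,0.6,0.6,0.6,0.6], dp=[[0,0.0125,-0.0018],[0,0.0125,-0.0018],[0,0.0125,-0.0018],[0,0.0125,-0.0018],[0,0.0125,-0.0018],[0,0.0125,-0.0018],[0,0.0125,-0.0018],[0,0.0125,-0.0018]], turn=[[0,0,0],[0,0,0],[0,0,0],[0,0,0],[0,0,0],[0,0,0],[0,0,0],[0,0,0]])

```text
clock: 8.72
position: [0.5382, -0.0095, 0.0264]
ee_rot: [0.717, 0.697, -0.001, -0.001]
ft_force: [-11.8, 0.2, 9.6]
grip_width: 0.599
```

```bash
python3 look.py f
```

```text
[ 0.5382 -0.0095  0.0264] [-3.1378  0.0001  1.5417] [-0.1326  0.3575  0.0758  1.8982 -0.0344  0.8909  1.502 ] [-11.8256   0.1726   9.57  ] 8.7167
```

View pics/fs.png

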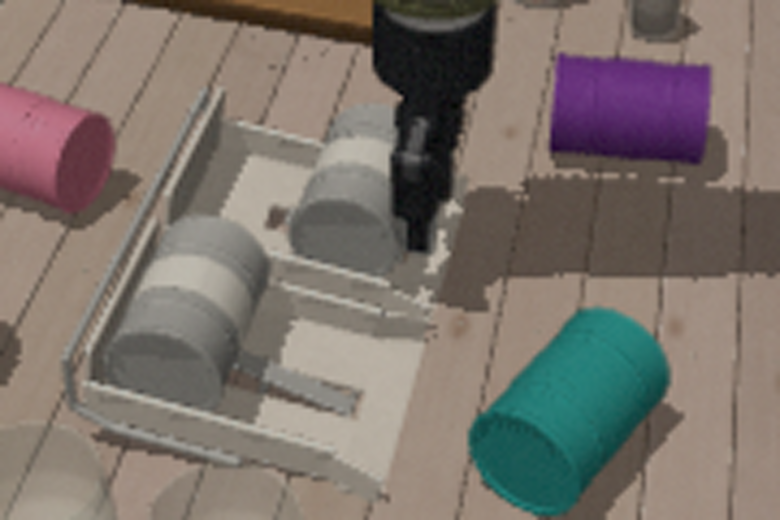

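move_arm(claw=[0.6,0.6,0.6,0.6,0.6,0.6,0.6,0.6], dp=[[0,0.0125,-0.0018],[0,0.0125,-0.0018],[0,0.0125,-0.0018],[0,0.0125,-0.0018],[0,0.0125,-0.0018],[0,0.0125,-0.0018],[0,0.0125,-0.0018],[0,0.0125,-0.0018]], turn=[[0,0,0],[0,0,0],[0,0,0],[0,0,0],[0,0,0],[0,0,0],[0,0,0],[0,0,0]])

```text
clock: 9.48
position: [0.556, -0.0099, 0.0292]
ee_rot: [0.717, 0.697, -0.003, -0.003]
ft_force: [-23.5, 0.7, 19.4]
grip_width: 0.599
```

move_arm(claw=[0.6,0.6,0.6,0.6,0.6,0.6,0.6,0.6], dp=[[0,0.0125,-0.0018],[0,0.0125,-0.0018],[0,0.0125,-0.0018],[0,0.0125,-0.0018],[0,0.0125,-0.0018],[0,0.0125,-0.0018],[0,0.0125,-0.0018],[0,0.0125,-0.0018]], turn=[[0,0,0],[0,0,0],[0,0,0],[0,0,0],[0,0,0],[0,0,0],[0,0,0],[0,0,0]])

```text
clock: 10.15
position: [0.576, -0.0105, 0.0322]
ee_rot: [0.717, 0.697, -0.003, -0.003]
ft_force: [-23.7, 0.2, 20.4]
grip_width: 0.594
```

```bash
python3 look.py g
```

```text
[ 0.576  -0.0105  0.0322] [-3.1331 -0.      1.5418] [-0.1264  0.422   0.0793  1.7911 -0.0412  0.9386  1.5124] [-23.7357   0.2362  20.4315] 10.15
```

View pics/gs.png

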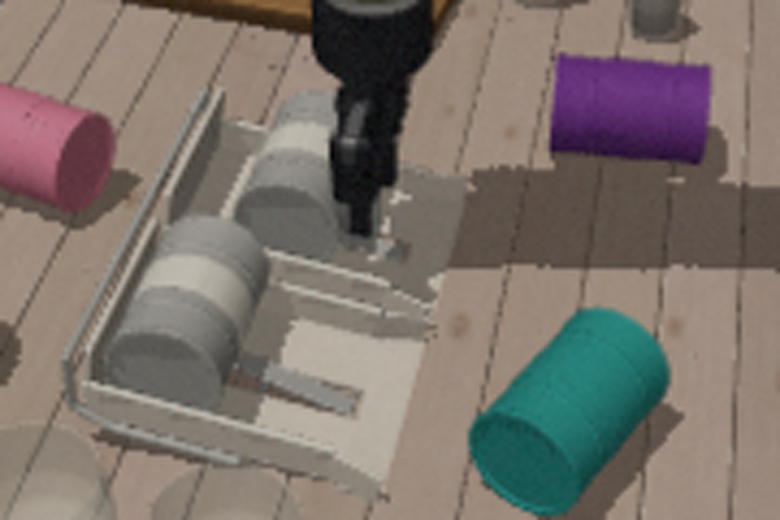

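move_arm(claw=[0.6,0.6,0.6,0.6,0.6,0.6,0.6,0.6], dp=[[0,0.008,-0.002],[0,0.008,-0.002],[0,0.008,-0.002],[0,0.008,-0.002],[0,0.008,-0.002],[0,0.008,-0.002],[0,0.008,-0.002],[0,0.008,-0.002]], turn=[[0,0,0],[0,0,0],[0,0,0],[0,0,0],[0,0,0],[0,0,0],[0,0,0],[0,0,0]])

```text
clock: 10.92
position: [0.5892, -0.0108, 0.0356]
ee_rot: [0.717, 0.697, -0.003, -0.003]
ft_force: [-22.6, 0.4, 18.9]
grip_width: 0.599
```

move_arm(claw=[0.6,0.6,0.6,0.6,0.6,0.6,0.6,0.6], dp=[[0,0.008,-0.0012],[0,0.008,-0.0012],[0,0.008,-0.0012],[0,0.008,-0.0012],[0,0.008,-0.0012],[0,0.008,-0.0012],[0,0.008,-0.0012],[0,0.008,-0.0012]], turn=[[0,0,0],[0,0,0],[0,0,0],[0,0,0],[0,0,0],[0,0,0],[0,0,0],[0,0,0]])

```text
clock: 11.58
position: [0.6019, -0.0112, 0.0376]
ee_rot: [0.717, 0.697, -0.003, -0.003]
ft_force: [-22.4, 0.6, 19.6]
grip_width: 0.593
```

```bash
python3 look.py i
python3 - <<'E'
import cv2
from workcell import cams
cv2.imwrite('pics/ic.png',cv2.resize(cams.camera('scene')[170:280,200:340,::-1],None,fx=5,fy=5,interpolation=cv2.INTER_CUBIC))
E
```

```text
[ 0.6019 -0.0112  0.0376] [-3.1338 -0.0001  1.5418] [-0.1226  0.4624  0.0817  1.718  -0.045   0.9708  1.5182] [-22.3935   0.5569  19.5565] 11.5833
```

View pics/is.png

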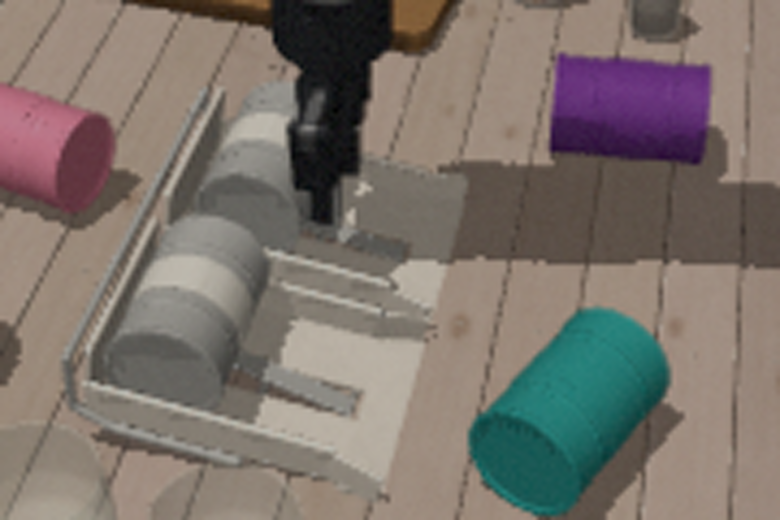

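View pics/ic.png

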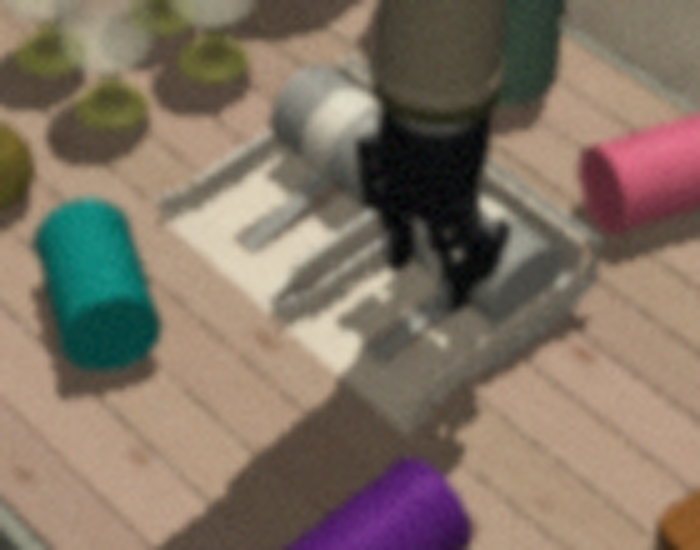

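move_arm(claw=[0.6,0.6,0.6,0.6,0.6,0.6,0.6], dp=[[0,0.006,-0.0008],[0,0.006,-0.0008],[0,0.006,-0.0008],[0,0.006,-0.0008],[0,0.006,-0.0008],[0,0.006,-0.0008],[0,0.006,-0.0008]], turn=[[0,0,0],[0,0,0],[0,0,0],[0,0,0],[0,0,0],[0,0,0],[0,0,0]])

```text
clock: 12.32
position: [0.6102, -0.0114, 0.0389]
ee_rot: [0.717, 0.697, -0.003, -0.003]
ft_force: [-25.9, 0.9, 23.1]
grip_width: 0.605
```

move_arm(claw=[0.6,0.6,0.6], dp=[[0,0.005,-0.0007],[0,0.005,-0.0007],[0,0,0]], turn=[[0,0,0],[0,0,0],[0,0,0]])

```text
clock: 12.57
position: [0.6123, -0.0115, 0.0392]
ee_rot: [0.717, 0.697, -0.003, -0.003]
ft_force: [-25.1, 0.7, 22.7]
grip_width: 0.6
```

```bash
python3 look.py j
```

```text
[ 0.6123 -0.0115  0.0392] [-3.1337 -0.0002  1.5417] [-0.1209  0.4799  0.0826  1.6879 -0.0468  0.9835  1.5203] [-25.0789   0.707   22.6721] 12.5667
```

View pics/js.png

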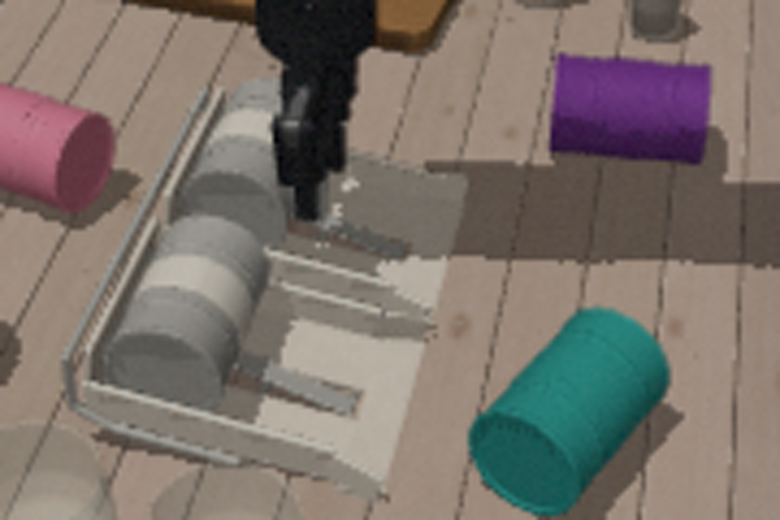

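move_arm(claw=[0.6,0.6,0.6], dp=[[0,0.005,-0.0007],[0,0.005,-0.0007],[0,0,0]], turn=[[0,0,0],[0,0,0],[0,0,0]])

```text
clock: 12.92
position: [0.6126, -0.0115, 0.0394]
ee_rot: [0.717, 0.697, -0.004, -0.004]
ft_force: [-35.0, 0.9, 30.5]
grip_width: 0.598
```

```bash
python3 look.py k
python3 - <<'E'
import cv2
from workcell import cams
cv2.imwrite('pics/kc.png',cv2.resize(cams.camera('scene')[180:260,250:350,::-1],None,fx=7,fy=7,interpolation=cv2.INTER_CUBIC))
E
```

```text
[ 0.6126 -0.0115  0.0394] [-3.1299 -0.0002  1.5417] [-0.1206  0.4827  0.0827  1.6833 -0.0472  0.9892  1.5207] [-35.0492   0.8528  30.5012] 12.9167
```

View pics/ks.png

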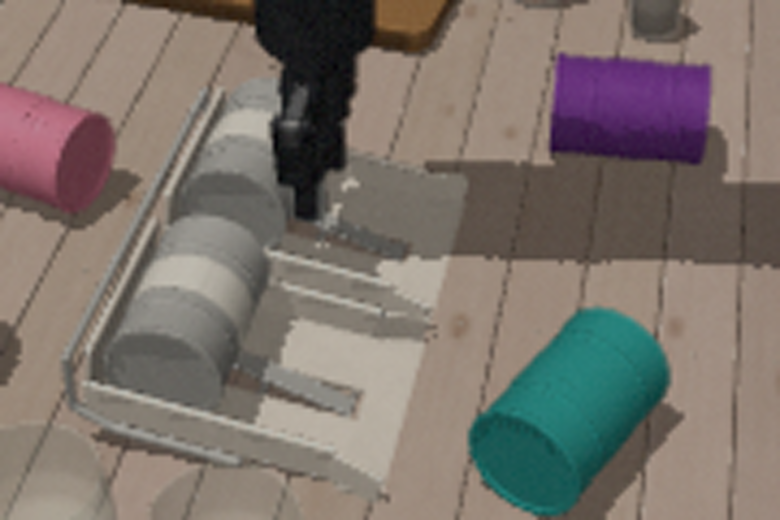

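View pics/kc.png

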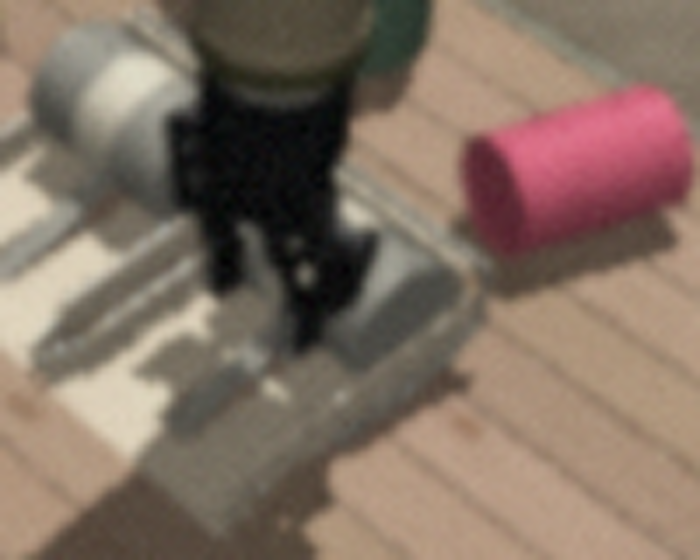

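```bash
cat > tg.py <<'E'
from h import *
import sys
p=[.5259,-.0094,-.0301];a=.14
def lane(X,Y,Z):
    x,y,t=p; h=np.array([X*np.cos(a)-Z*np.sin(a),Y,X*np.sin(a)+Z*np.cos(a)]); return np.array([x,y,0])+R.from_euler('z',t).as_matrix()@h
for n,(u0,v0,w,h) in dict(side=(245,180,60,45),scene=(260,215,60,45)).items():
    k=13
    im=cams.camera(n)[v0:v0+h,u0:u0+w,::-1]; im=cv2.resize(im,None,fx=k,fy=k,interpolation=cv2.INTER_CUBIC)
    raw=im.copy()
    for zt,col in((.015,(0,0,255)),(0,(0,200,0))):
        P=[lane(.03,-.008,0),lane(.107,-.008,zt),lane(.107,.008,zt),lane(.03,.008,0)]
        u=((np.array([pproj(n,q) for q in P])-[u0,v0]+.5)*k).astype(int); cv2.polylines(im,[u],True,col,1)
    cv2.imwrite(f'pics/tg_{n}_{sys.argv[1]}.png',im)
E
python3 tg.py k
```

```text
(no output)
```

View pics/tg_side_k.png

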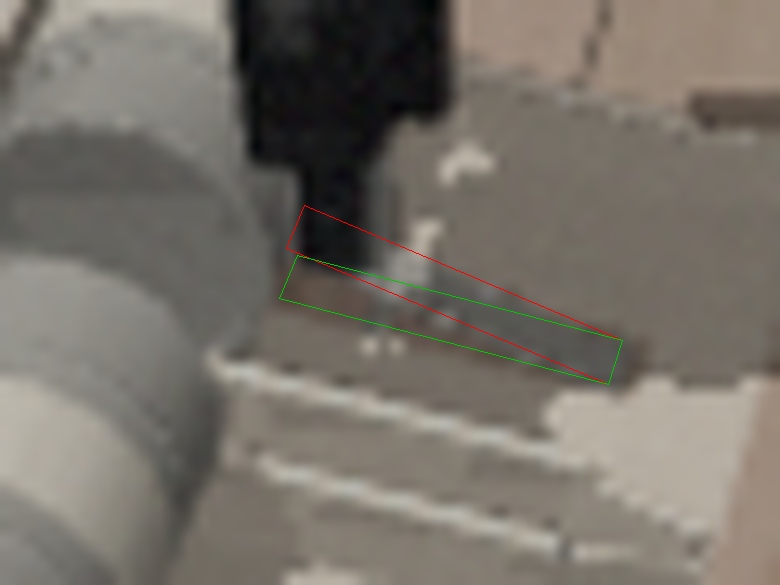

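View pics/tg_scene_k.png

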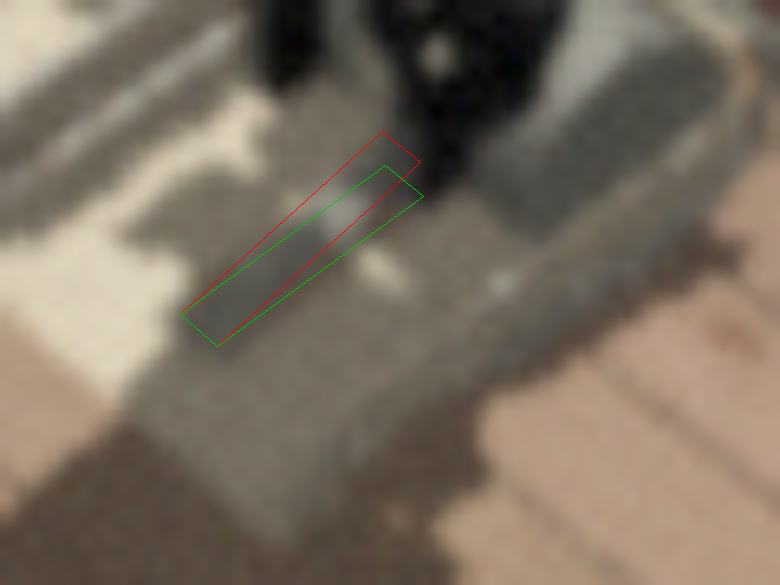

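move_arm(claw=[0.6,0.6,0.6,0.6,0.6], dp=[[0,-0.005,0],[0,-0.005,0],[0,-0.005,0],[0,-0.003,0],[0,0,0]], turn=[[0,0,0],[0,0,0],[0,0,0],[0,0,0],[0,0,0]])

```text
clock: 13.58
position: [0.6123, -0.0115, 0.0393]
ee_rot: [0.717, 0.697, -0.001, -0.002]
ft_force: [-14.8, -0.1, 13.8]
grip_width: 0.599
```

```bash
python3 look.py l;python3 tg.py l
```

```text
[ 0.6123 -0.0115  0.0393] [-3.1374 -0.0002  1.5419] [-0.1212  0.4772  0.0826  1.6916 -0.0462  0.9788  1.52  ] [-14.7678  -0.1215  13.8486] 13.5833
```

View pics/tg_side_l.png

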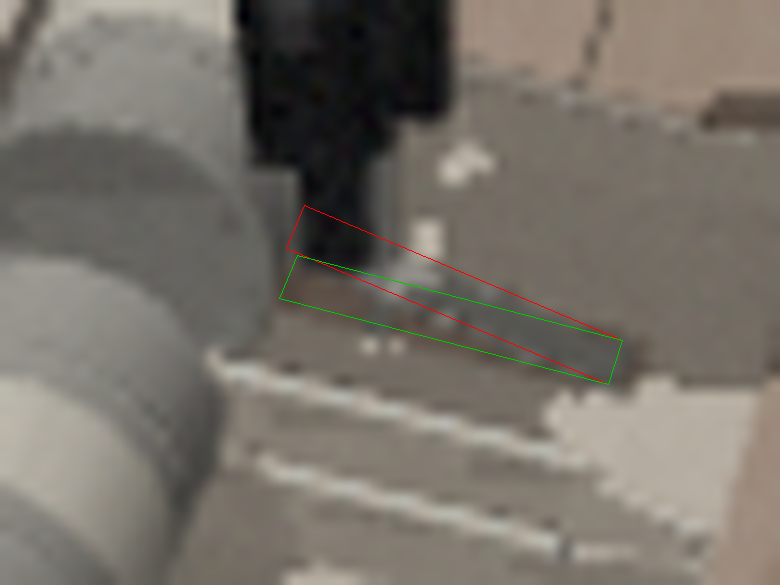

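move_arm(claw=[0.6,0.6,0.6,0.6,0.6,0.6], dp=[[0,-0.004,0],[0,-0.004,0],[0,-0.004,0],[0,-0.004,0],[0,-0.004,0],[0,0,0]], turn=[[0,0,0],[0,0,0],[0,0,0],[0,0,0],[0,0,0],[0,0,0]])

```text
clock: 14.28
position: [0.6105, -0.0114, 0.0392]
ee_rot: [0.717, 0.697, 0.0, 0.0]
ft_force: [-1.2, 0.0, 0.5]
grip_width: 0.602
```

```bash
python3 look.py n;python3 tg.py n
```

```text
[ 0.6105 -0.0114  0.0392] [ 3.1411 -0.0001  1.542 ] [-0.1219  0.4711  0.0824  1.7012 -0.0454  0.9707  1.5191] [-1.1858  0.0395  0.5146] 14.2833
```

View pics/tg_side_n.png

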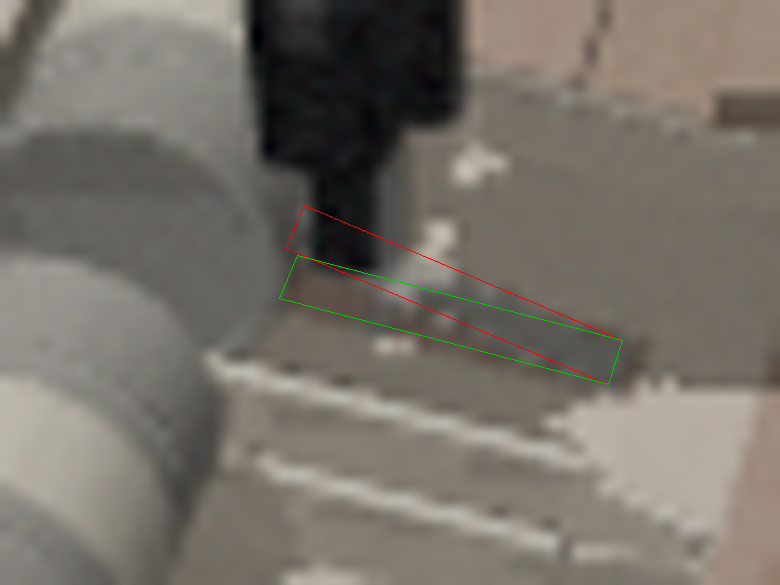

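move_arm(claw=[0.6,0.6,0.6,0.6,0.6], dp=[[0,-0.004,0],[0,-0.004,0],[0,-0.004,0],[0,-0.003,0],[0,0,0]], turn=[[0,0,0],[0,0,0],[0,0,0],[0,0,0],[0,0,0]])

```text
clock: 14.9
position: [0.6072, -0.0115, 0.0393]
ee_rot: [0.717, 0.697, 0.0, 0.0]
ft_force: [-0.7, 0.3, -0.4]
grip_width: 0.604
```

```bash
python3 look.py q;python3 tg.py q
```

```text
[ 0.6072 -0.0115  0.0393] [3.1415 0.     1.5417] [-0.1223  0.4652  0.0823  1.7097 -0.0448  0.9684  1.5184] [-0.6936  0.2504 -0.4069] 14.9
```

View pics/tg_side_q.png

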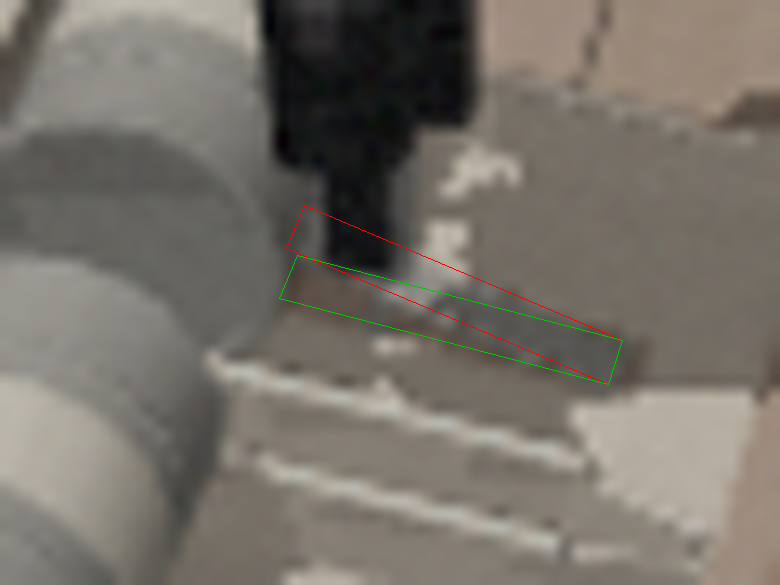

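move_arm(claw=[0.6,0.6,0.6,0.6,0.6,0.6,0.6,0.6], dp=[[0,-0.02,0],[0,-0.03,0],[0,-0.05,-0.01],[0,-0.05,-0.02],[0,-0.05,-0.1],[0,0,-0.15],[0,0,-0.15],[0,0,-0.15]], turn=[[0,0,0],[0,0,0],[0,0,0],[0,0,0],[0,0,0],[0,0,0],[0,0,0],[0,0,0]])

```text
clock: 15.77
position: [0.5663, -0.0103, 0.1568]
ee_rot: [0.717, 0.697, -0.0, -0.0]
ft_force: [0.5, 0.0, 0.6]
grip_width: 0.601
```

move_arm(claw=[0.6,0.6,0.6,0.6,0.6,0.6,0.6,0.6], dp=[[0,-0.1,-0.15],[0,-0.1,-0.15],[0,-0.1,0],[0,-0.1,0],[0,-0.1,0],[0,0,0],[0,0,0],[0,0,0]], turn=[[0,0,0],[0,0,0],[0,0,0],[0,0,0],[0,0,0],[0,0,0],[0,0,0],[0,0,0]])

```text
clock: 16.43
position: [0.4675, -0.0074, 0.2155]
ee_rot: [0.717, 0.697, 0.0, 0.0]
ft_force: [0.5, 0.2, -0.4]
grip_width: 0.6
```

Run:
```python
from h import *
o=manip.get_obs();print(o['position'],o['clock'])
cv2.imwrite('pics/z_w.png',cams.camera('wrist')[:,:,::-1])
for n,(u0,v0,w,h) in dict(side=(200,150,160,120),scene=(220,170,140,110)).items():
    cv2.imwrite(f'pics/z_{n}.png',cv2.resize(cams.camera(n)[v0:v0+h,u0:u0+w,::-1],None,fx=5,fy=5,interpolation=cv2.INTER_CUBIC))
```

```text
[ 0.4675 -0.0074  0.2155] 16.4333
```

View pics/z_w.png

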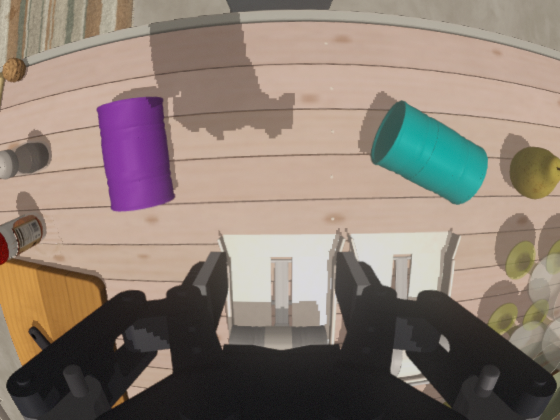

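View pics/z_side.png

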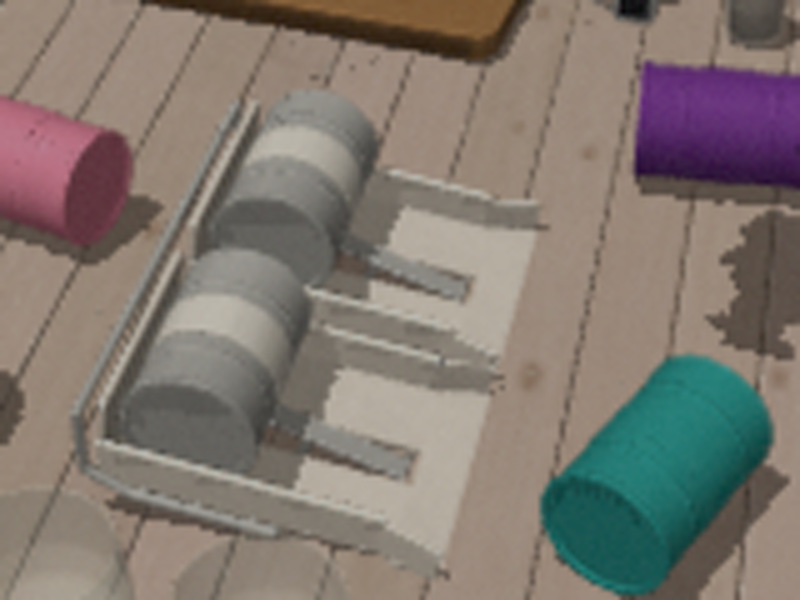

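View pics/z_scene.png

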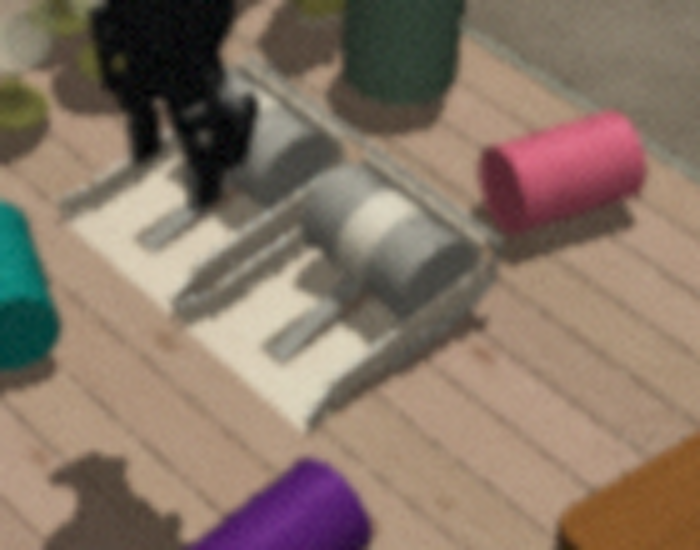

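The tin sits at the top of its lane, like its neighbour, with the tongue up behind it (side view at about (370,255)). Everything else is where it was. I'll hand the job in.

```bash
python3 -c "
from workcell import manip
print(manip.hand_in())"
```

```text
the job is handed in; nothing more can be done
None
```

The tin is loaded in the empty right-hand lane and the job is handed in, at about 16.6 s of the 42 s allowed. I pushed it with the fingertips at about 30 mm/s or slower and never gripped or lifted it.

- **At the stop:** at TCP x ≈ 0.612 the tin stopped moving while the force kept rising. That matches the position I had worked out for the stop.
- **Tongue:** when I drew the fingers back slowly, the tin settled 1–2 mm and then stayed put while the fingers moved clear. The final side and scene pictures show it at the top of the lane, with the tongue up behind it. I judged the tongue from the pictures and from the tin staying put, because there was no direct reading of its angle.
- **Surroundings:** the loaded tin and everything else visible in the last pictures had not shifted. I checked this by eye only.
- **Forces:** the push took more force than expected. It was about 25 N along the lane with 20 N of finger friction, peaking at 35 N and 30 N against the stop, or about 46 N at the wrist. That is well under the 120 N wrist limit, and only the fingertips should have been touching the tin.
- **Disagreement:** the side and wrist cameras differed by about 3 mm on where the tin lay across the lane, which is within the lane's clearance.

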